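# Scan the label on the orange-lidded sample jar

### The job

Pick up the yellow and black barcode scanner and hold it still and level, window straight down, centred about 7 cm above the label on the orange jar lid for a good second. Then lay it gently back in the middle of its grey charging pad, lengthwise and the same way round as you found it, and let go. Leave the orange-lidded and the blue-lidded jar standing where they are.

Things in the scene. Friction and masses are not known exactly. Their poses are not given: they have to be found in the camera images.
- scanner: Barcode scanner like a phone handset, 179 mm long, 220 g, loose, lying on the pad. Origin: centre of the window, under the yellow head (52 x 56, 54 mm tall); z up (scan looks along -z). Black handle runs along -x from the head: 28 mm wide (y), 30 to 56 mm above the origin, free from x = -28 to -121 mm; then a yellow heel (30 x 46, 54 mm tall) at x = -138. Balances at about x = -72 mm: grip there.
- jar_orange: The jar to scan: loose amber jar with an orange lid, 68 mm across and 80 mm high, 250 g, standing upright. Origin at the centre of its underside, z up. The 42 mm square label with black bars lies centred on the top of the lid, 80 mm above the origin.
- jar_blue: A like jar with a blue lid and a like label, not to be scanned; same size, mass and origin. It must stay where it is.
- pad: Flat grey charging pad with a white border line, 250 mm (x) by 116 mm (y), 8 mm thick, fixed to the bench; origin at the centre of its underside, z up. Properly parked, the scanner lies on it with its x axis along the pad's x axis and its window at x = +72 mm, y = 0, z = 8 mm in the pad's frame.
Not all that is in view belongs to the job. Leave any green look-alike of the scanner alone. What is shaped like the jar_orange but red is not meant.

How it is judged:
On the way:
1. the scanner is held still for a second with its window facing straight down (within 12 degrees), 30 to 110 mm above the label of the orange jar and within 18 mm of its centre seen from above (horizontal distance between scanner and jar_orange below 0.018 m and height (world z) of scanner between 0.11 and 0.19 m and angle between scanner's own z axis and vertical below 0.21 rad and linear speed of scanner below 0.03 m/s and angular speed of scanner below 0.3 rad/s), for 1 s.
At the end, for the whole second after the job is handed in: The scanner lies at rest and upright on its charging pad, released, the same way round as at the start, within 25 mm of its parked place along and across the pad and within 15 degrees of the pad's length; both jars stand upright within 20 mm of where they stood (x of scanner in the frame of pad between 0.047 and 0.097 m and y of scanner in the frame of pad between -0.025 and 0.025 m and z of scanner in the frame of pad below 0.012 m and angle between each of scanner, jar_orange, jar_blue's own z axis and vertical below 0.1 rad and angle between the x axis of scanner and the x axis of pad, either way round below 0.26 rad and linear speed of scanner below 0.02 m/s and angular speed of scanner below 0.2 rad/s and distance of each of jar_orange, jar_blue from where it was at the start of the episode below 0.02 m); the robot touches nothing.
It fails at once if the orange or the blue jar is shifted by more than 20 mm or tipped (distance of any of jar_orange, jar_blue from where it was at the start of the episode above 0.02 m or angle between any of jar_orange, jar_blue's own z axis and vertical above 0.17 rad).
It fails at once if the scanner is dropped or thrown down: faster than 0.6 m/s while its window is less than 60 mm above the bench (linear speed of scanner above 0.6 m/s and height (world z) of scanner below 0.06 m).
It also fails if it takes over 48 s, if anything falls off the work surface, if the arm or the gripper's body presses on something with over 40 N, if the wrist force passes 120 N, or if a joint passes its speed limit or range.

### The arm

A 6-joint arm with a two-finger parallel gripper is mounted at the origin on the work surface. World frame = base frame: x ahead of the robot, y to its left, z up, the work surface at z = 0. Lengths are in m, angles in rad, forces in N, time in s.
With the tool pointing down it reaches from about 0.4 to 0.825 m from the base axis. Payload 7 kg.
Tool frame: the origin (TCP) lies at the very end of the fingers, on their centre line; the grasp point (between the pads) lies 19 mm behind it; z points along the fingers, y is the direction in which the jaws open and shut (so a half turn about z gives the same grasp; the last joint's range is limited). The gripper opens to 88 mm and grips with 3 to 60 N. Pads are 19 mm wide; open, the fingers measure 130 mm over their backs; the gripper's body (78 mm by 193 mm) begins 47 mm behind the grasp point.
Start: joints at [-0.886, 0.359, 0.012, 0, -1.224, -0.288], TCP at [0.261, -0.623, 0.227] pointing down, gripper open.
Joint ranges: [-3.07, 3.07], [-1.43, 2.12], [-1.02, 1.25], [-3.03, 1.67], [-3.05, -0], [-3.03, 3.03]. Speed limits (rad/s): [2.39, 2.39, 3.01, 3.14, 3.14, 3.14].

### API

Orientations are given as [roll, pitch, yaw] about the fixed x, y, z axes, in that order (R = Rz(yaw) Ry(pitch) Rx(roll)).
In Python, from station import arm gives the robot as it stands.
- The arm moves only by the shell command python3 -m inch 'ROWS' [FORCE]. ROWS is text: rows parted by semicolons, each of 7 numbers parted by spaces: the closure, from 0 (fully open) to 1 (shut), then the shift along the tool's x, y, z each as a share of 300 mm, from -1 to 1, then the turn, a rotation vector about the tool's x, y, z each as a share of 60 degrees, from -1 to 1. In form: grip tx ty tz rx ry rz; .... A call has 1 to 12 rows; each row is the pose to reach, as a shift and turn from the pose commanded when the call began, along the tool's axes at that moment; what a row does not reach only later rows make up. A row lasts 1/10 s, in which the tool goes at most 50 mm and 8.59 degrees, less where a joint would pass 70% of its speed; a pose out of reach is approached as far as the arm can. A call with a number of a shift or a turn outside -1 to 1 is refused whole. A call with a gripper value outside its range is refused whole. The fingers move at their own pace and stop on an object; FORCE is the grip in N (left out, the last holds). Time passes only in rows, so rows that repeat a pose let the fingers close. It gives the time, the measured TCP pose, the force and the opening at its end, in the units of the state.
- arm.get_state(): the state, without advancing time (a new reading comes with each control period).
- arm.grab_frame(name): name is "scene" or "side" or "wrist"; returns a dict with "img" (480x640x3 uint8, red, green, blue), "range_z" (480x640 float32, m along the optical axis (not along the pixel's ray), 0 where there is no reading), "fx", "fy", "cx", "cy" (pixels), "extrinsics" (4x4, takes a point from world to camera coordinates); the wrist camera has in their place "tool_from_camera" (4x4, takes a point from camera to tool coordinates, whose origin is the TCP and whose axes are the flange's). Camera axes: x right, y up, looking along -z (the intrinsics and any distortion apply to the point x, -y, -z); pixel columns grow to the right and rows downward; lengths in m; the calibration is good to about 2 mm. A picture is of the moment at which its call begins: read the wrist's pose just before it.
- arm.job_done(): hands the job in, once; it reports no verdict.
The state is a dict: "t": time; "q": joint angles; "qd": joint speeds; "joint_efforts": joint torques, N m; "eef_pos": TCP position; "ee_rot": TCP orientation; "force": force on the tool from outside, world axes, zero at the start; "moment": the same for the moment, N m; "width": finger opening in m.
Only numpy, scipy, OpenCV 4.12 (cv2) and the standard library are available. Lean on these libraries where they do the work, as an engineer would, in place of code of your own. Each camera call takes 0.05 s, during which the arm holds its last target.

## Working session

There is one attempt and no reset: what is moved stays moved. The work goes in short steps, Python scripts to look and compute and a shell command to move; the robot and the scene stay as the last step left them, time stands still between calls to the robot, and variables do not carry over. Pictures are saved under pics/ and viewed, and the job is handed in when it is done.

```bash
ls; mkdir -p pics; cat > h.py <<'E'
import numpy as np, cv2
from station import arm
from scipy.spatial.transform import Rotation as R
def grab(n):
    s=arm.get_state(); f=arm.grab_frame(n); f['state']=s
    return f
def save(f,p): cv2.imwrite(p,cv2.cvtColor(f['img'],cv2.COLOR_RGB2BGR))
def campose(f):
    if 'extrinsics' in f: return np.linalg.inv(np.array(f['extrinsics']))
    s=f['state']; T=np.eye(4); T[:3,:3]=R.from_euler('xyz',s['ee_rot']).as_matrix(); T[:3,3]=s['eef_pos']
    return T@np.array(f['tool_from_camera'])
def ray(f,u,v):
    T=campose(f); d=np.array([(u-f['cx'])/f['fx'],-(v-f['cy'])/f['fy'],-1.])
    return T[:3,3],T[:3,:3]@d
def onz(f,u,v,z):
    o,d=ray(f,u,v); return o+d*(z-o[2])/d[2]
def depth(f,u,v):
    o,d=ray(f,u,v); return o+d*f['range_z'][int(v),int(u)]
E
python3 - <<'E'
from h import *
for n in ['scene','side','wrist']:
    f=grab(n); save(f,f'pics/{n}0.png'); print(n,[k for k in f],campose(f)[:3,3].round(3))
    for k in f:
        if k not in('img','range_z','extrinsics','state'): print(k,f[k])
print(arm.get_state())
E
```

```text
pics
scene ['img', 'range_z', 'fx', 'fy', 'cx', 'cy', 'extrinsics', 'state'] [0.981 0.761 0.724]
fx 620.4426178119936
fy 620.4426178119936
cx 322.87288767621277
cy 250.81977611804447
side ['img', 'range_z', 'fx', 'fy', 'cx', 'cy', 'extrinsics', 'state'] [0.398 0.611 0.831]
fx 492.9144580547693
fy 492.9144580547693
cx 320.49073045147594
cy 238.86461063903008
wrist ['img', 'range_z', 'fx', 'fy', 'cx', 'cy', 'tool_from_camera', 'state'] [ 0.201 -0.648  0.384]
fx 361.48970934427496
fy 361.48970934427496
cx 319.508383641004
cy 241.58304631391687
tool_from_camera [[-9.07477790e-04  9.69697613e-01  2.44306601e-01  6.48984651e-02]
 [ 9.99998384e-01  5.00825256e-04  1.72663066e-03 -3.04207063e-04]
 [ 1.55195472e-03  2.44307773e-01 -9.69696501e-01 -1.57959829e-01]
 [ 0.00000000e+00  0.00000000e+00  0.00000000e+00  1.00000000e+00]]
{'t': 0.15, 'q': array([-8.85903261e-01,  3.59224611e-01,  1.12587369e-02, -2.66654333e-04,
       -1.22411142e+00, -2.88126942e-01]), 'qd': array([ 0.00079982, -0.00322984,  0.00361171,  0.00190927, -0.00065752,
       -0.00014222]), 'joint_efforts': array([ 2.66743045e-04, -5.83277714e+01,  2.93292761e+01,  7.00122043e+00,
        8.80812382e-03, -1.10483361e-04]), 'eef_pos': array([ 0.2606897 , -0.62221307,  0.22582968]), 'ee_rot': array([ 3.14029325e+00, -1.23659765e-04, -2.74491721e+00]), 'force': array([ 0.10927058,  0.61352306, -0.89215265]), 'moment': array([-0.03446008, -0.05735301,  0.00766302]), 'width': 0.08732295259560588}
```

View pics/scene0.png

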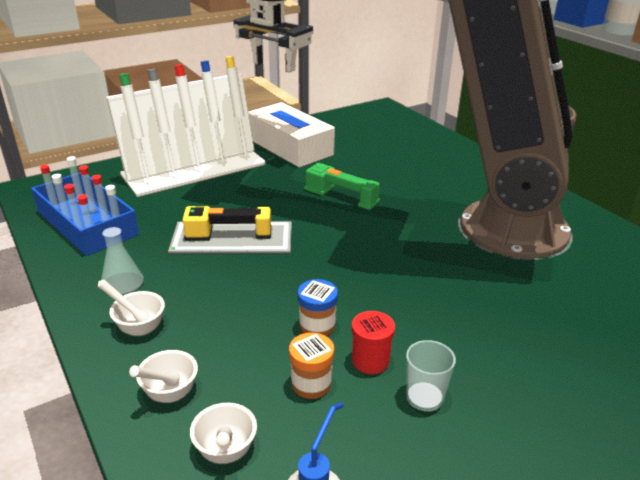

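View pics/side0.png

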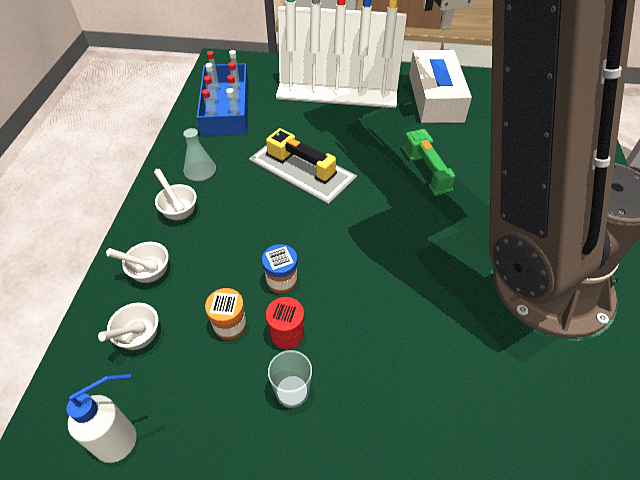

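View pics/wrist0.png

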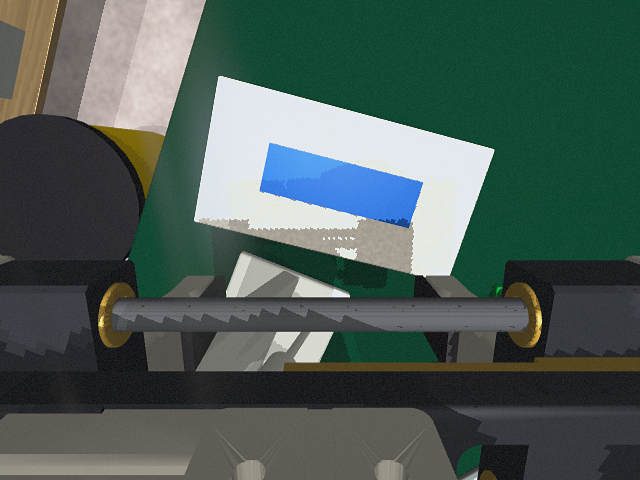

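Candidates for the scanner are the yellow/black one (side 300,155; scene 227,220) and the green look-alike (side 430,160), which I'll leave alone. Candidates for the jar are orange (side 225,305), red (286,318) and blue (280,262). I choose the yellow scanner and the orange jar, and will measure both and check them in close crops.

```bash
cat > m.py <<'E'
from h import *
fs={n:grab(n) for n in('scene','side')}
def comp(mask,k=1):
    n,l,st,c=cv2.connectedComponentsWithStats(mask.astype(np.uint8)); 
    o=np.argsort(-st[1:,4])[:k]+1
    return [(l==i) for i in o],[(c[i].round(1),st[i,4]) for i in o]
def cloud(f,m):
    v,u=np.nonzero(m); T=campose(f); z=f['range_z'][v,u]; ok=z>0; u,v,z=u[ok],v[ok],z[ok]
    P=np.c_[(u-f['cx'])/f['fx']*z,-(v-f['cy'])/f['fy']*z,-z]
    return P@T[:3,:3].T+T[:3,3]
for n,f in fs.items():
    hsv=cv2.cvtColor(f['img'],cv2.COLOR_RGB2HSV); H,S,V=[hsv[...,i].astype(int) for i in range(3)]
    print('==',n)
    M={'yellow':(H>=23)&(H<=33)&(S>150)&(V>80),'orange':(H>=8)&(H<=19)&(S>180)&(V>140),'blue':(H>100)&(H<125)&(S>150)&(V>60)}
    for c,m in M.items():
        ms,inf=comp(m,4)
        for mm,i in zip(ms,inf):
            P=cloud(f,mm)
            if len(P)<30: continue
            zt=np.percentile(P[:,2],95); Q=P[P[:,2]>zt-.006]
            (cx,cy),r=cv2.minEnclosingCircle(Q[:,:2].astype(np.float32))
            print(c,i,'ztop',zt.round(3),'topcirc',np.round([cx,cy,r],4),'min',P.min(0).round(3),'max',P.max(0).round(3), cv2.minAreaRect(Q[:,:2].astype(np.float32)))
E
python3 m.py
python3 - <<'E'
import cv2
a=cv2.imread('pics/side0.png')[115:210,235:365]; b=cv2.imread('pics/side0.png')[235:355,195:315]
cv2.imwrite('pics/c1.png',cv2.resize(a,None,fx=5,fy=5,interpolation=2)); cv2.imwrite('pics/c2.png',cv2.resize(b,None,fx=4,fy=4,interpolation=2))
E
```

```text
== scene
yellow (array([195.5, 215. ]), np.int32(256)) ztop 0.065 topcirc [ 0.613  -0.3176  0.0342] min [ 0.541 -0.427  0.   ] max [ 0.644 -0.283  0.068] ((0.6110170483589172, -0.3170301616191864), (0.0581703782081604, 0.05094340816140175), 59.958404541015625)
yellow (array([263.8, 213.5]), np.int32(128)) ztop 0.065 topcirc [ 0.4923 -0.2509  0.0263] min [ 0.423 -0.362 -0.002] max [ 0.513 -0.225  0.066] ((0.49151697754859924, -0.24901659786701202), (0.04973478987812996, 0.025751447305083275), 59.9842643737793)
yellow (array([229.5,  61.3]), np.int32(35)) ztop 0.264 topcirc [ 0.3738 -0.6383  0.0065] min [ 0.367 -0.643  0.243] max [ 0.379 -0.629  0.265] ((0.37388625741004944, -0.6382365822792053), (0.009467578493058681, 0.009766209870576859), 6.467034339904785)
orange (array([310.1, 362.6]), np.int32(459)) ztop 0.081 topcirc [0.6265 0.1722 0.0335] min [0.595 0.15  0.055] max [0.659 0.204 0.084] ((0.6340945363044739, 0.18348228931427002), (0.03774530068039894, 0.06639468669891357), 56.02716827392578)
orange (array([215.6, 210.4]), np.int32(65)) ztop 0.068 topcirc [ 0.5754 -0.3008  0.017 
[... 2191 characters left out ...]
32(950)) ztop 0.196 topcirc [0.7328 0.3837 0.0315] min [ 0.695  0.292 -0.002] max [0.863 0.417 0.201] ((0.7331224679946899, 0.38330167531967163), (0.0627354234457016, 0.006707332096993923), 34.96323776245117)
blue (array([279.4, 262.1]), np.int32(505)) ztop 0.083 topcirc [0.5447 0.0578 0.0345] min [0.511 0.024 0.001] max [0.588 0.092 0.084] ((0.5445212125778198, 0.05782666802406311), (0.06489124894142151, 0.06850045919418335), 8.993021965026855)
blue (array([440.9,  72.6]), np.int32(372)) ztop 0.086 topcirc [ 0.2197 -0.6146  0.063 ] min [ 0.191 -0.676  0.079] max [ 0.247 -0.552  0.088] ((0.21902073919773102, -0.6151844263076782), (0.03994467481970787, 0.12380968779325485), 8.587237358093262)
```

View pics/c1.png

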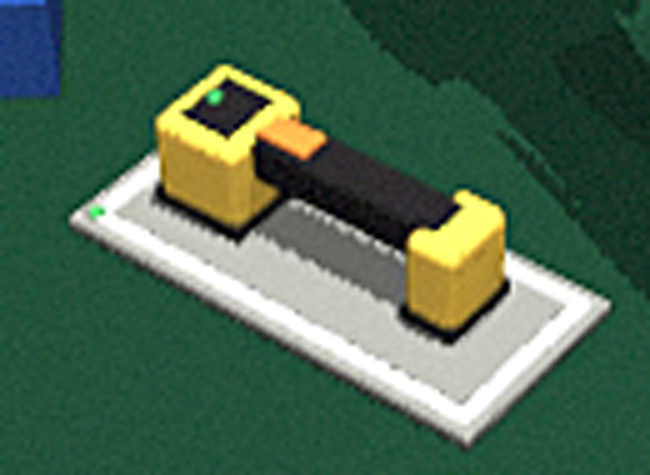

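View pics/c2.png

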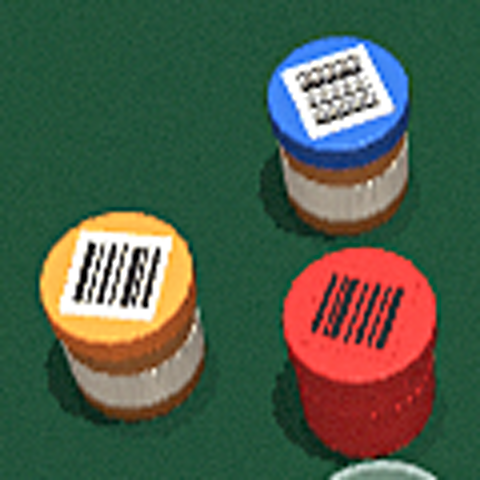

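The crop confirms the choice: the yellow/black scanner's head is at side (280,145) and its heel at (325,165). Orange, blue and red jars are clearly distinct. Next I measure the lids and pad precisely.

```bash
cat > m2.py <<'E'
from h import *
def full(f):
    T=campose(f); v,u=np.mgrid[:480,:640]; z=f['range_z']
    P=np.stack([(u-f['cx'])/f['fx']*z,-(v-f['cy'])/f['fy']*z,-z],-1)
    return P@T[:3,:3].T+T[:3,3]
if __name__=='__main__':
  for n in('scene','side'):
    f=grab(n); P=full(f); ok=f['range_z']>0
    print(n)
    for nm,c in(('orange',(.625,.172)),('blue',(.546,.057))):
        d=np.hypot(P[...,0]-c[0],P[...,1]-c[1]); m=ok&(d<.046)&(abs(P[...,2]-.081)<.005)
        Q=P[m][:,:2].astype(np.float32); 
        print(nm,cv2.minEnclosingCircle(Q),((Q.min(0)+Q.max(0))/2).round(4),np.ptp(Q,axis=0),np.median(P[m][:,2]))
    hsv=cv2.cvtColor(f['img'],cv2.COLOR_RGB2HSV)
    # white/grey pad by colour, cast rays on z=.008
    d=np.hypot(P[...,0]-.55,P[...,1]+.28)
    m=(d<.17)&(hsv[...,1]<70)&(hsv[...,2]>90)&(P[...,2]<.03)
    m=cv2.morphologyEx(m.astype(np.uint8),cv2.MORPH_OPEN,np.ones((2,2)))
    nn,l,st,cc=cv2.connectedComponentsWithStats(m); m=l==1+np.argmax(st[1:,4])
    v,u=np.nonzero(m); Q=np.array([onz(f,a,b,.008)[:2] for a,b in zip(u,v)],np.float32)
    print('pad',cv2.minAreaRect(Q),len(Q))
    # handle axis: dark points height .055-.07
    m=(d<.15)&(P[...,2]>.058)&(P[...,2]<.072)&ok
    Q=P[m]; r=cv2.minAreaRect(Q[:,:2].astype(np.float32)); print('scanner top rect',r,np.median(Q[:,2]))
E
python3 m2.py
```

```text
scene
orange ((0.6255459785461426, 0.17085568606853485), 0.03536603972315788) [0.6254 0.1702] [0.06825531 0.0687544 ] 0.08075013231412703
blue ((0.5448750257492065, 0.0574864000082016), 0.03539677709341049) [0.546  0.0571] [0.06771648 0.0686153 ] 0.08085410279123328
pad ((0.553077220916748, -0.2718064785003662), (0.12074094265699387, 0.2510140538215637), 59.18715286254883) 2833
scanner top rect ((0.5582339763641357, -0.28489115834236145), (0.05787672847509384, 0.17663699388504028), 58.365806579589844) 0.0634039726517478
side
orange ((0.6234517693519592, 0.17013391852378845), 0.03494087979197502) [0.6244 0.171 ] [0.06712639 0.06747693] 0.08112519779965155
blue ((0.5443605780601501, 0.05803550034761429), 0.03487274795770645) [0.5445 0.058 ] [0.06707454 0.06947984] 0.08116877099848241
pad ((0.5503716468811035, -0.27218562364578247), (0.11789703369140625, 0.25020602345466614), 60.223777770996094) 2137
scanner top rect ((0.5533604621887207, -0.28808003664016724), (0.05747238174080849, 0.1791173368692398), 61.97332763671875) 0.06367803669325406
```

```bash
cat > go.py <<'E'
# usage: go.py x y z yawdeg : prints the shares from the present measured pose
from h import *
import sys
x,y,z,w=map(float,sys.argv[1:5]); s=arm.get_state()
A=R.from_euler('xyz',s['ee_rot']); B=R.from_euler('xyz',[np.pi,0,np.radians(w)])
d=A.inv().apply(np.array([x,y,z])-s['eef_pos']); r=np.degrees((A.inv()*B).as_rotvec())
print('pos',s['eef_pos'].round(4),'rot',np.degrees(s['ee_rot']).round(2),'q',s['q'].round(2),'t',round(s['t'],2),'w',round(s['width'],4),'F',s['force'].round(1))
print('shift',(d/.3).round(4),'turn',(r/60).round(4),'rows>=',round(np.linalg.norm(d)/.05,1),round(np.linalg.norm(r)/8.59,1))
E
python3 - <<'E'
from m2 import *
for n in('scene','side'):
    f=grab(n);P=full(f);m=(f['range_z']>0)&(P[...,2]>.12)&(P[...,2]<.5)&(P[...,0]>.15)&(P[...,0]<1)&(abs(P[...,1])<.9)
    Q=P[m]; H,xe,ye=np.histogram2d(Q[:,0],Q[:,1],bins=[np.arange(.15,1,.05),np.arange(-.8,.6,.05)])
    for i,j in zip(*np.nonzero(H>8)):
        k=(Q[:,0]>=xe[i])&(Q[:,0]<xe[i+1])&(Q[:,1]>=ye[j])&(Q[:,1]<ye[j+1]); print(n,xe[i].round(2),ye[j].round(2),Q[k][:,2].max().round(3))
E
python3 go.py 0.30 -0.42 0.24 150; python3 go.py 0.5487 -0.2815 0.24 150
```

```text
scene 0.15 -0.6 0.336
scene 0.15 -0.55 0.338
scene 0.15 0.0 0.5
scene 0.15 0.05 0.5
scene 0.15 0.1 0.422
scene 0.2 -0.65 0.387
scene 0.2 -0.6 0.338
scene 0.2 -0.55 0.338
scene 0.2 -0.05 0.5
scene 0.2 0.0 0.5
scene 0.25 -0.75 0.338
scene 0.25 -0.7 0.378
scene 0.25 -0.65 0.394
scene 0.25 -0.6 0.396
scene 0.25 -0.55 0.337
scene 0.3 -0.7 0.387
scene 0.3 -0.65 0.39
scene 0.35 -0.7 0.262
scene 0.35 -0.65 0.266
scene 0.35 -0.6 0.158
scene 0.4 -0.7 0.262
scene 0.4 -0.65 0.267
scene 0.4 -0.6 0.146
scene 0.45 -0.7 0.26
scene 0.45 -0.65 0.264
scene 0.5 -0.7 0.256
scene 0.5 -0.65 0.266
scene 0.5 -0.6 0.15
scene 0.55 -0.7 0.26
scene 0.55 -0.65 0.266
scene 0.55 -0.6 0.15
scene 0.6 -0.7 0.261
scene 0.6 -0.65 0.266
scene 0.6 -0.6 0.151
scene 0.65 -0.7 0.212
scene 0.65 -0.65 0.182
scene 0.7 0.35 0.199
scene 0.7 0.4 0.16
scene 0.75 0.35 0.192
scene 0.75 0.4 0.19
scene 0.8 -0.25 0.121
side 0.15 -0.6 0.308
side 0.15 0.0 0.5
side 0.15 0.05 0.5
side 0.15 0.1 0.421
side 0.2 -0.6 0.306
side 0.2 -0.55 0.316
side 0.2 -0.05 0.5
side 0.2 0.0 0.5
side 0.25 -0.7 0.254
side 0.25 -0.6 0.301
side 0.25 -0.55 0.318
si
[... 316 characters left out ...]
5 -0.65 0.25
side 0.55 -0.6 0.153
side 0.6 -0.7 0.21
side 0.6 -0.65 0.247
side 0.6 -0.6 0.152
side 0.65 -0.7 0.211
side 0.65 -0.65 0.162
side 0.65 0.35 0.182
side 0.7 0.35 0.2
side 0.7 0.4 0.16
side 0.75 -0.25 0.122
side 0.75 0.35 0.192
side 0.75 0.4 0.191
pos [ 0.2608 -0.6225  0.2265] rot [ 179.99   -0.   -157.26] q [-0.89  0.36  0.01 -0.   -1.22 -0.29] t 0.45 w 0.0878 F [-0.9 -0.  -0.2]
shift [-0.3813  0.5721 -0.045 ] turn [ 1.000e-04 -1.000e-04  8.789e-01] rows>= 4.1 6.1
pos [ 0.2608 -0.6225  0.2265] rot [ 179.99   -0.   -157.26] q [-0.89  0.36  0.01 -0.   -1.22 -0.29] t 0.45 w 0.0878 F [-0.9 -0.  -0.2]
shift [-1.3243  0.6776 -0.045 ] turn [ 1.000e-04 -1.000e-04  8.789e-01] rows>= 8.9 6.1
```

```bash
python3 -m inch '0 -0.2 0.3 -0.05 0 0 0; 0 -0.38 0.57 -0.05 0 0 0; 0 -0.38 0.57 -0.05 0 0 0; 0 -0.38 0.57 -0.05 0 0 0.2; 0 -0.5 0.6 -0.05 0 0 0.4; 0 -0.7 0.62 -0.05 0 0 0.6; 0 -0.85 0.65 -0.05 0 0 0.8; 0 -1 0.68 -0.05 0 0 0.88; 0 -1 0.68 -0.05 0 0 0.88; 0 -1 0.68 -0.05 0 0 0.88; 0 -1 0.68 -0.05 0 0 0.88' 15; python3 go.py 0.5487 -0.2815 0.2 150
```

```text
t: 1.55
eef_pos: [0.4592, -0.3179, 0.2414]
ee_rot: [-3.142, -0.0, 2.617]
force: [-0.0, -0.2, -0.3]
width: 0.0873
pos [ 0.4592 -0.3179  0.2414] rot [-1.8000e+02 -1.0000e-02  1.4996e+02] q [-0.25  0.16 -0.23 -0.   -1.19 -1.84] t 1.55 w 0.0873 F [-0.  -0.2 -0.3]
shift [-0.1976  0.2543  0.1381] turn [-0.     -0.0002 -0.0007] rows>= 2.1 0.0
```

```bash
python3 -m inch '0 -0.1 0.13 0.07 0 0 0; 0 -0.2 0.25 0.13 0 0 0; 0 -0.2 0.25 0.13 0 0 0; 0 -0.2 0.25 0.13 0 0 0'; python3 go.py 0.5487 -0.2815 0.032 150
python3 - <<'E'
from h import *
f=grab('wrist'); save(f,'pics/w1.png')
E
```

```text
t: 1.95
eef_pos: [0.5483, -0.2833, 0.2013]
ee_rot: [-3.141, -0.002, 2.619]
force: [-1.2, 0.3, 1.3]
width: 0.0879
pos [ 0.5483 -0.2833  0.2013] rot [-1.7996e+02 -1.2000e-01  1.5009e+02] q [-0.16  0.28 -0.16 -0.   -1.13 -1.93] t 1.95 w 0.0879 F [-1.2  0.3  1.3]
shift [0.0007 0.0064 0.5644] turn [-0.0007 -0.002   0.0014] rows>= 3.4 0.0
```

View pics/w1.png

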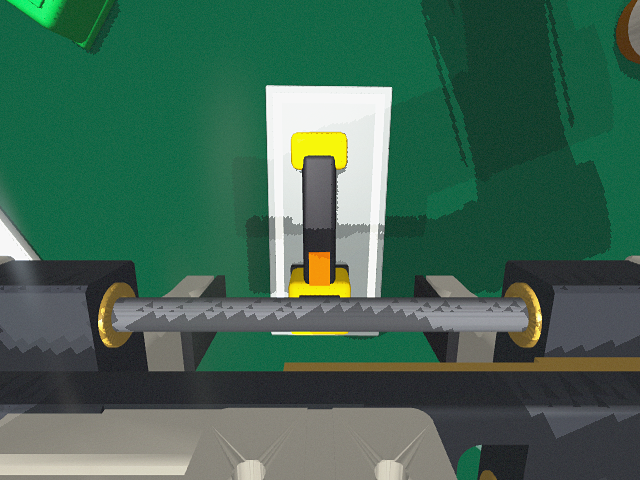

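```bash
python3 - <<'E'
from h import *
f=grab('wrist')
def p(u,v,z): return onz(f,u,v,z)[:2]
im=f['img'].astype(int)
for v in(145,175,190,205,220,235,245):
    row=im[v,285:355]
    if v==145: m=(row[:,0]>150)&(row[:,2]<90)
    else: m=row.max(1)<110
    u=np.nonzero(m)[0]+285; print(v,u.min(),u.max(),p((u.min()+u.max())/2+.0,v,.062 if v==145 else .064).round(4),np.linalg.norm(p(u.min(),v,.064)-p(u.max()+1,v,.064)).round(4))
hy=im[:,319]; y=np.nonzero((hy[100:200,0]>150)&(hy[100:200,2]<90))[0]+100; print('heel v',y.min(),y.max(),p(319,y.min(),.062))
for u,v in((267,87),(391,88),(272,334),(379,335)): print('padcorner',p(u,v,.008).round(4))
E
python3 go.py 0.5487 -0.2815 0.032 150
```

```text
145 292 347 [ 0.488  -0.2496] 0.0443
175 303 336 [ 0.5083 -0.2613] 0.0275
190 303 336 [ 0.5188 -0.2674] 0.0277
205 303 336 [ 0.5294 -0.2735] 0.028
220 304 336 [ 0.5405 -0.2794] 0.0275
235 304 336 [ 0.5516 -0.2859] 0.0278
245 304 336 [ 0.5591 -0.2902] 0.028
heel v 132 155 [ 0.47923588 -0.24496753]
padcorner [ 0.4195 -0.2651]
padcorner [ 0.4765 -0.1681]
padcorner [ 0.6317 -0.3917]
padcorner [ 0.6902 -0.2927]
pos [ 0.5476 -0.2841  0.2029] rot [-1.7999e+02  1.0000e-02  1.4998e+02] q [-0.16  0.28 -0.16  0.   -1.13 -1.93] t 2.05 w 0.0878 F [ 0.1 -0.7  0.3]
shift [0.0011 0.0095 0.5698] turn [-0.0002  0.0001 -0.0004] rows>= 3.4 0.0
```

The wrist view shows the handle centred between the fingers (column 319.5, 28 mm wide, as specified) and aligned. I descend now.

```bash
python3 -m inch '0 0 0 0.14 0 0 0; 0 0 0 0.28 0 0 0; 0 0 0 0.42 0 0 0; 0 0 0 0.52 0 0 0; 0 0 0 0.565 0 0 0; 0 0 0 0.565 0 0 0; 0 0 0 0.565 0 0 0'; python3 go.py 0.549 -0.284 0.032 150
python3 - <<'E'
from h import *
f=grab('wrist'); save(f,'pics/w2.png'); f=grab('side'); cv2.imwrite('pics/s2.png',cv2.resize(f['img'][60:240,200:440,::-1],None,fx=3,fy=3,interpolation=2))
E
```

```text
t: 2.75
eef_pos: [0.549, -0.2843, 0.0349]
ee_rot: [3.141, 0.002, 2.617]
force: [-0.1, -0.3, 0.5]
width: 0.0879
pos [ 0.549  -0.2843  0.0349] rot [1.7998e+02 1.3000e-01 1.4994e+02] q [-0.16  0.45 -0.34  0.   -0.78 -1.93] t 2.75 w 0.0879 F [-0.1 -0.3  0.5]
shift [0.0006 0.0009 0.0096] turn [ 0.0003  0.0022 -0.001 ] rows>= 0.1 0.0
```

View pics/s2.png

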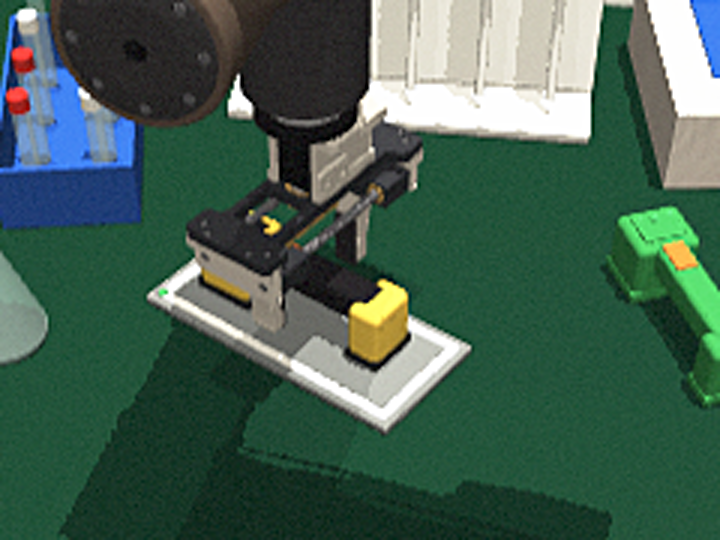

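View pics/w2.png

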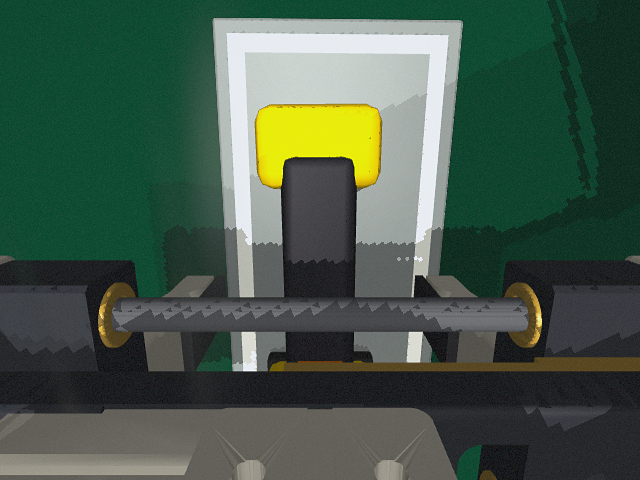

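The fingers straddle the handle at mid-length: head to the lower left, heel at (380,320) in the crop. I close the gripper.

```bash
python3 -c "
from h import *
f=grab('wrist')
for u,v in((214,20),(462,20)): print(onz(f,u,v,.008).round(4))
print((onz(f,214,20,.008)+onz(f,462,20,.008))/2+.125*np.array([.866,-.5,0]))
"; python3 -m inch '1 0 0 0.008 0 0 0; 1 0 0 0.008 0 0 0; 1 0 0 0.008 0 0 0; 1 0 0 0.008 0 0 0; 1 0 0 0.008 0 0 0; 1 0 0 0.008 0 0 0; 1 0 0 0.008 0 0 0; 1 0 0 0.008 0 0 0' 25; python3 go.py 0.549 -0.284 0.1 150
```

```text
[ 0.4195 -0.2645  0.008 ]
[ 0.4763 -0.1665  0.008 ]
[ 0.5561444  -0.27802355  0.008     ]
t: 3.7
eef_pos: [0.5482, -0.2836, 0.0306]
ee_rot: [-3.142, -0.0, 2.617]
force: [-0.5, 0.1, -0.0]
width: 0.0292
pos [ 0.5482 -0.2836  0.0306] rot [-1.8000e+02 -1.0000e-02  1.4993e+02] q [-0.16  0.45 -0.34 -0.   -0.77 -1.93] t 3.7 w 0.0292 F [-0.5  0.1 -0. ]
shift [-3.000e-03  2.000e-04 -2.313e-01] turn [-0.     -0.0001 -0.0011] rows>= 1.4 0.0
```

```bash
python3 -m inch '1 0 0 -0.03 0 0 0; 1 0 0 -0.08 0 0 0; 1 0 0 -0.15 0 0 0; 1 0 0 -0.25 0 0 0; 1 0 0 -0.4 0 0 0; 1 0 0 -0.53 0 0 0; 1 0 0 -0.53 0 0 0; 1 0 0 -0.53 0 0 0'; python3 go.py 0.549 -0.284 0.19 150
python3 - <<'E'
from m2 import *
f=grab('wrist'); save(f,'pics/w3.png'); f=grab('scene'); cv2.imwrite('pics/s3.png',cv2.resize(f['img'][60:300,130:430,::-1],None,fx=2.5,fy=2.5,interpolation=2))
E
```

```text
t: 4.5
eef_pos: [0.5483, -0.2834, 0.1908]
ee_rot: [3.14, 0.002, 2.617]
force: [0.8, -0.1, -3.2]
width: 0.028
pos [ 0.5483 -0.2834  0.1908] rot [1.7993e+02 1.0000e-01 1.4992e+02] q [-0.16  0.29 -0.17 -0.   -1.11 -1.93] t 4.5 w 0.028 F [ 0.8 -0.1 -3.2]
shift [-0.0031 -0.0005  0.0028] turn [ 0.0012  0.0017 -0.0014] rows>= 0.0 0.0
```

View pics/s3.png

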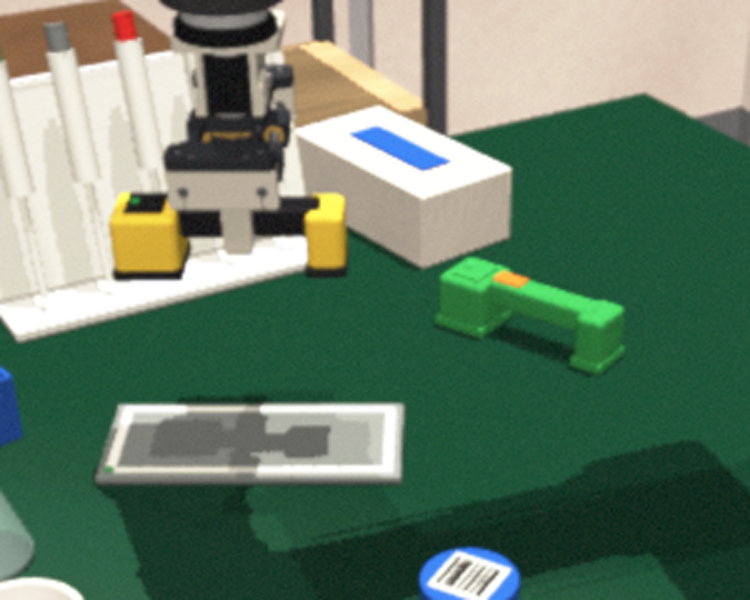

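View pics/w3.png

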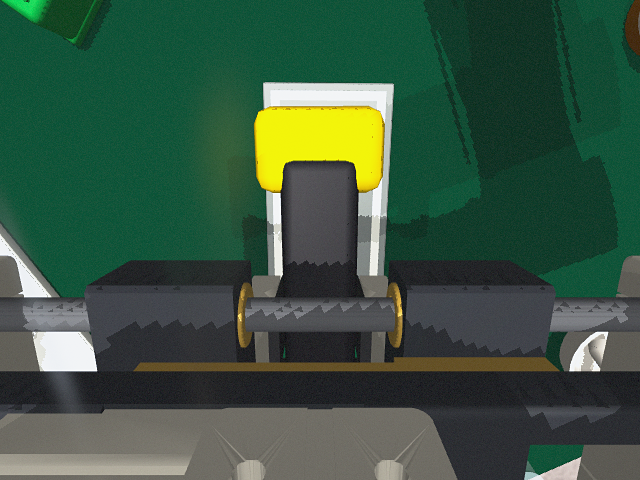

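```bash
python3 go.py 0.551 -0.06 0.19 170;  python3 - <<'E'
from m2 import *
for n in('scene','side'):
    f=grab(n);P=full(f); hsv=cv2.cvtColor(f['img'],cv2.COLOR_RGB2HSV)
    d=np.hypot(P[...,0]-.553,P[...,1]+.275)
    m=(d<.16)&(hsv[...,1]<80)&(hsv[...,2]>60)&(P[...,2]<.03)
    m=cv2.morphologyEx(m.astype(np.uint8),cv2.MORPH_OPEN,np.ones((2,2)))
    nn,l,st,cc=cv2.connectedComponentsWithStats(m); m=l==1+np.argmax(st[1:,4])
    v,u=np.nonzero(m); Q=np.array([onz(f,a,b,.008)[:2] for a,b in zip(u,v)],np.float32); print(n,cv2.minAreaRect(Q))
    w=cv2.minAreaRect(np.array([onz(f,a,b,.008)[:2] for a,b in zip(*np.nonzero(m)[::-1]) if hsv[b,a,2]>195],np.float32)); print(w)
E
```

```text
pos [ 0.5472 -0.2832  0.1884] rot [-1.7999e+02 -1.3000e-01  1.4992e+02] q [-0.16  0.29 -0.18 -0.   -1.11 -1.93] t 4.6 w 0.028 F [ 0.1  0.4 -2.1]
shift [ 0.3618  0.6501 -0.0044] turn [ 3.000e-04 -2.200e-03 -3.347e-01] rows>= 4.5 2.3
scene ((0.5543503165245056, -0.27019521594047546), (0.12434393167495728, 0.25171783566474915), 59.2970085144043)
((0.5524046421051025, -0.27748242020606995), (0.1098257377743721, 0.24482642114162445), 59.2970085144043)
side ((0.5492039918899536, -0.271964430809021), (0.1212402954697609, 0.25279128551483154), 59.472412109375)
((0.5509511232376099, -0.2771538496017456), (0.1131054237484932, 0.24441926181316376), 59.455650329589844)
```

```bash
python3 -m inch '1 0.03 0.05 0 0 0 -0.02; 1 0.08 0.14 0 0 0 -0.08; 1 0.13 0.23 0 0 0 -0.13; 1 0.18 0.32 0 0 0 -0.18; 1 0.23 0.41 0 0 0 -0.22; 1 0.28 0.5 0 0 0 -0.27; 1 0.32 0.58 0 0 0 -0.31; 1 0.35 0.62 0 0 0 -0.33; 1 0.36 0.65 0 0 0 -0.33; 1 0.36 0.65 0 0 0 -0.33'; python3 go.py 0.5536 0.158 0.176 190
```

```text
t: 5.7
eef_pos: [0.5525, -0.0598, 0.1894]
ee_rot: [-3.141, -0.0, 2.963]
force: [-0.7, 0.2, -1.9]
width: 0.0279
pos [ 0.5525 -0.0598  0.1894] rot [-1.7999e+02 -2.0000e-02  1.6977e+02] q [ 0.24  0.19 -0.31 -0.   -1.07 -1.99] t 5.7 w 0.0279 F [-0.7  0.2 -1.9]
shift [0.1252 0.7152 0.0445] turn [-1.000e-04 -4.000e-04 -3.371e-01] rows>= 4.4 2.4
```

```bash
python3 -m inch '1 0.01 0.05 0 0 0 -0.02; 1 0.03 0.14 0 0 0 -0.07; 1 0.04 0.24 0 0 0 -0.12; 1 0.06 0.34 0 0 0 -0.17; 1 0.08 0.44 0 0 0 -0.21; 1 0.09 0.54 0 0 0 -0.26; 1 0.11 0.63 0.02 0 0 -0.3; 1 0.12 0.69 0.04 0 0 -0.33; 1 0.125 0.715 0.045 0 0 -0.335; 1 0.125 0.715 0.045 0 0 -0.335; 1 0.125 0.715 0.045 0 0 -0.335'; python3 go.py 0.5536 0.158 0.1726 190
python3 - <<'E'
from m2 import *
for n in('scene','side'):
    f=grab(n); save(f,f'pics/{n}4.png'); P=full(f); hsv=cv2.cvtColor(f['img'],cv2.COLOR_RGB2HSV)
    d=np.hypot(P[...,0]-.625,P[...,1]-.171); m=(f['range_z']>0)&(d<.06)&(P[...,2]>.19)&(P[...,2]<.22)&(hsv[...,0]>20)&(hsv[...,0]<34)&(hsv[...,1]>140)
    Q=P[m][:,:2].astype(np.float32); print(n,'head',cv2.minAreaRect(Q),np.median(P[m][:,2]))
    m=(f['range_z']>0)&(d<.046)&(abs(P[...,2]-.081)<.005); Q=P[m]; print('lid visible',len(Q),Q.min(0).round(4),Q.max(0).round(4))
E
```

```text
t: 6.8
eef_pos: [0.5537, 0.1563, 0.1761]
ee_rot: [-3.141, -0.0, -2.971]
force: [0.2, -0.1, -1.9]
width: 0.0276
pos [0.5537 0.1563 0.1761] rot [-1.7998e+02 -2.0000e-02 -1.7021e+02] q [ 0.62  0.23 -0.28  0.   -1.05 -2.02] t 6.8 w 0.0276 F [ 0.2 -0.1 -1.9]
shift [-0.0006  0.0055  0.0117] turn [-0.0003 -0.0004 -0.0036] rows>= 0.1 0.0
scene head ((0.6205756068229675, 0.16876569390296936), (0.06422609090805054, 0.05671401694417), 9.085135459899902) 0.2054621760860078
lid visible 1166 [0.5914 0.1353 0.076 ] [0.6591 0.2054 0.0852]
side head ((0.6255421042442322, 0.17129336297512054), (0.04861987754702568, 0.0554157979786396), 12.629613876342773) 0.20746736500559
lid visible 908 [0.5903 0.1455 0.076 ] [0.6581 0.2047 0.0858]
```

View pics/scene4.png

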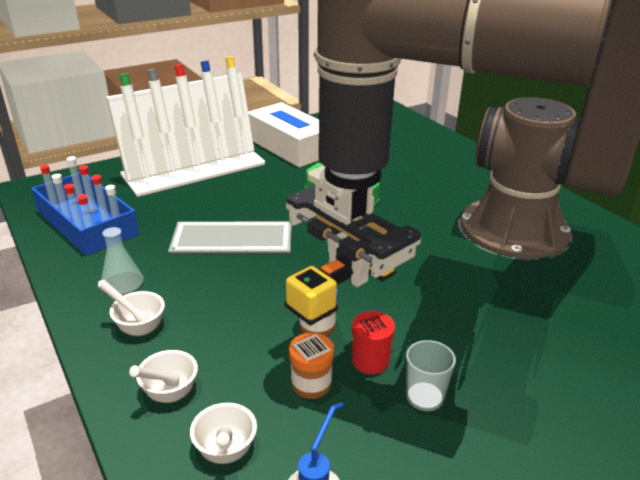

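View pics/side4.png

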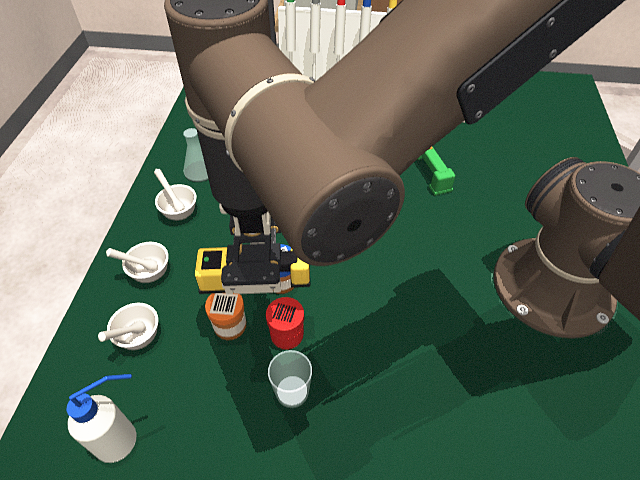

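The head (scene 310,295) sits over the orange lid, with its centre at about (0.624, 0.170) against the lid's (0.625, 0.171). The top at 0.207 puts the window about 0.153 up. I hold here for over two seconds.

```bash
python3 -m inch '1 0 0.005 0.01 0 0 0; 1 0 0.005 0.01 0 0 0; 1 0 0.005 0.01 0 0 0; 1 0 0.005 0.01 0 0 0; 1 0 0.005 0.01 0 0 0; 1 0 0.005 0.01 0 0 0; 1 0 0.005 0.01 0 0 0; 1 0 0.005 0.01 0 0 0; 1 0 0.005 0.01 0 0 0; 1 0 0.005 0.01 0 0 0; 1 0 0.005 0.01 0 0 0; 1 0 0.005 0.01 0 0 0'; python3 -m inch '1 0 0 0 0 0 0; 1 0 0 0 0 0 0; 1 0 0 0 0 0 0; 1 0 0 0 0 0 0; 1 0 0 0 0 0 0; 1 0 0 0 0 0 0; 1 0 0 0 0 0 0; 1 0 0 0 0 0 0; 1 0 0 0 0 0 0; 1 0 0 0 0 0 0; 1 0 0 0 0 0 0; 1 0 0 0 0 0 0'
python3 - <<'E'
from m2 import *
for n in('scene','side'):
    f=grab(n); P=full(f); hsv=cv2.cvtColor(f['img'],cv2.COLOR_RGB2HSV)
    d=np.hypot(P[...,0]-.625,P[...,1]-.171); m=(f['range_z']>0)&(d<.05)&(P[...,2]>.197)&(P[...,2]<.21)
    Q=P[m]; A=np.c_[Q[:,:2],np.ones(len(Q))]; c=np.linalg.lstsq(A,Q[:,2],rcond=None)[0]; print(n,np.median(Q[:,2]),cv2.minAreaRect(Q[:,:2].astype(np.float32)),'slope deg',np.degrees(c[:2]))
E
python3 go.py 0.552 -0.06 0.19 170
```

```text
t: 8.1
eef_pos: [0.5535, 0.1585, 0.1732]
ee_rot: [-3.142, -0.0, -2.97]
force: [-0.3, -0.0, -2.4]
width: 0.0279
t: 9.3
eef_pos: [0.5535, 0.1585, 0.1731]
ee_rot: [-3.142, -0.0, -2.97]
force: [0.9, 0.6, -1.8]
width: 0.0275
scene 0.20510655603585048 ((0.6138172745704651, 0.16898831725120544), (0.07701927423477173, 0.05838105455040932), 11.213051795959473) slope deg [-2.10488932 -3.85330742]
side 0.20574818846041998 ((0.6255079507827759, 0.17295624315738678), (0.04922998324036598, 0.05762007087469101), 10.879944801330566) slope deg [-0.61875088 -3.06704034]
pos [0.5535 0.1585 0.1732] rot [ 180.     -0.   -170.17] q [ 0.62  0.24 -0.29 -0.   -1.05 -2.02] t 9.4 w 0.0277 F [-0.2 -0.5 -2.5]
shift [ 0.1292 -0.7168 -0.0561] turn [-0.     -0.      0.3306] rows>= 4.4 2.3
```

Held for 2.4 s. Now I return to the pad.

```bash
python3 -m inch '1 0 -0.03 -0.03 0 0 0; 1 0.02 -0.11 -0.05 0 0 0.05; 1 0.04 -0.2 -0.056 0 0 0.1; 1 0.055 -0.3 -0.056 0 0 0.14; 1 0.075 -0.4 -0.056 0 0 0.19; 1 0.09 -0.5 -0.056 0 0 0.23; 1 0.11 -0.6 -0.056 0 0 0.28; 1 0.12 -0.68 -0.056 0 0 0.31; 1 0.13 -0.717 -0.056 0 0 0.33; 1 0.13 -0.717 -0.056 0 0 0.33'; python3 - <<'E'
import math
c,s=math.cos(math.radians(-30.3)),math.sin(math.radians(-30.3))
print(0.5535+(.072-.073)*c, -0.2755+(.072-.073)*s)
E
python3 go.py 0.5527 -0.275 0.19 149.7
```

```text
t: 10.4
eef_pos: [0.5516, -0.0617, 0.1904]
ee_rot: [-3.142, 0.0, 2.965]
force: [-0.4, -0.4, -3.1]
width: 0.0277
0.5526366044493932 -0.274995472376185
pos [ 0.5516 -0.0617  0.1904] rot [-1.8000e+02  2.0000e-02  1.6989e+02] q [ 0.24  0.19 -0.31  0.   -1.07 -1.99] t 10.4 w 0.0277 F [-0.4 -0.4 -3.1]
shift [-0.1285 -0.6993  0.0015] turn [0.000e+00 3.000e-04 3.365e-01] rows>= 4.3 2.4
```

```bash
python3 -m inch '1 -0.01 -0.05 0 0 0 0.02; 1 -0.03 -0.14 0 0 0 0.07; 1 -0.04 -0.24 0 0 0 0.12; 1 -0.06 -0.34 0 0 0 0.17; 1 -0.08 -0.44 0 0 0 0.21; 1 -0.1 -0.54 0 0 0 0.26; 1 -0.115 -0.62 0 0 0 0.3; 1 -0.125 -0.68 0 0 0 0.33; 1 -0.128 -0.7 0 0 0 0.336; 1 -0.128 -0.7 0 0 0 0.336; 1 -0.128 -0.7 0 0 0 0.336'; python3 go.py 0.5527 -0.275 0.05 149.7; python3 - <<'E'
from m2 import *
f=grab('wrist'); save(f,'pics/w5.png')
for n in ('scene','side'):
    f=grab(n); save(f,f'pics/{n}5.png')
E
```

```text
t: 11.5
eef_pos: [0.5533, -0.273, 0.1899]
ee_rot: [3.141, -0.0, 2.617]
force: [-0.2, 0.0, -3.1]
width: 0.0279
pos [ 0.5533 -0.273   0.1899] rot [ 1.7999e+02 -1.0000e-02  1.4992e+02] q [-0.14  0.29 -0.17 -0.   -1.11 -1.95] t 11.5 w 0.0279 F [-0.2  0.  -3.1]
shift [-0.0016 -0.0069  0.4664] turn [ 0.0001 -0.0002  0.0037] rows>= 2.8 0.0
```

View pics/w5.png

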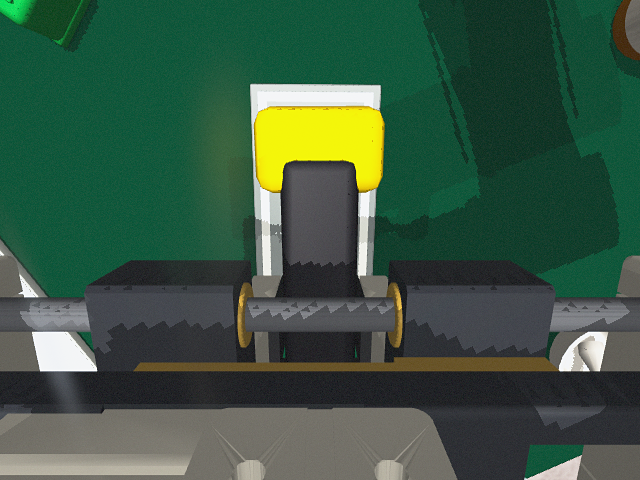

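View pics/scene5.png

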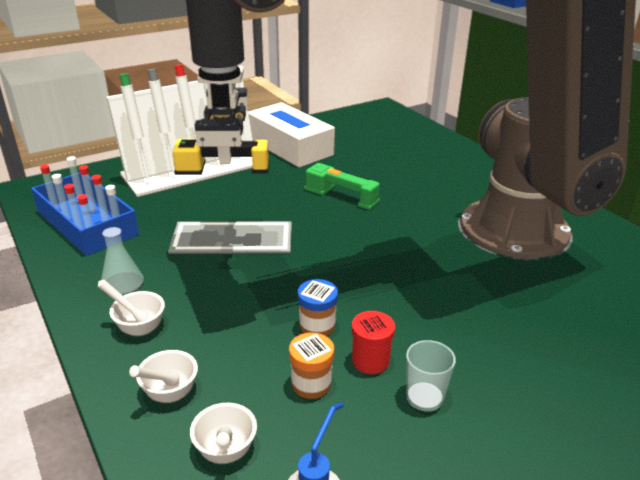

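In the wrist view the pad centre (column 316) lies 3 mm to the -y side of the handle. I correct that while lowering.

```bash
python3 -m inch '1 0 -0.01 0.06 0 0 0; 1 0 -0.01 0.16 0 0 0; 1 0 -0.01 0.26 0 0 0; 1 0 -0.01 0.36 0 0 0; 1 0 -0.01 0.44 0 0 0; 1 0 -0.01 0.48 0 0 0; 1 0 -0.01 0.5 0 0 0; 1 0 -0.01 0.51 0 0 0; 1 0 -0.01 0.515 0 0 0; 1 0 -0.01 0.515 0 0 0; 1 0 -0.01 0.515 0 0 0'; python3 go.py 0.5527 -0.275 0.0306 149.7; python3 - <<'E'
from m2 import *
f=grab('side'); cv2.imwrite('pics/s6.png',cv2.resize(f['img'][60:240,200:440,::-1],None,fx=3,fy=3,interpolation=2))
E
```

```text
t: 12.75
eef_pos: [0.5523, -0.2763, 0.0363]
ee_rot: [3.141, 0.001, 2.616]
force: [-0.5, -0.4, -2.3]
width: 0.0282
pos [ 0.5523 -0.2763  0.0363] rot [1.7998e+02 8.0000e-02 1.4988e+02] q [-0.15  0.44 -0.34  0.   -0.78 -1.95] t 12.75 w 0.0282 F [-0.5 -0.4 -2.3]
shift [0.0011 0.0044 0.0192] turn [0.0004 0.0013 0.0031] rows>= 0.1 0.0
```

View pics/s6.png

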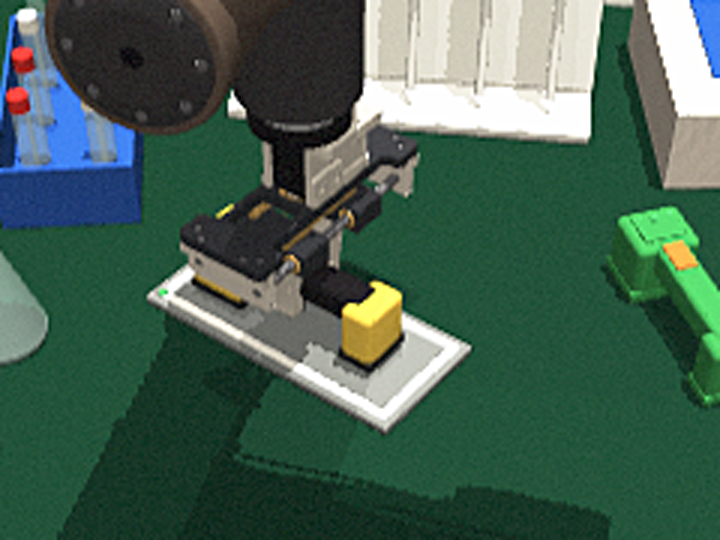

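The scanner is about 5 mm above the pad, centred across it. I ease it down and watch the force.

```bash
python3 -m inch '1 0 0 0.005 0 0 0; 1 0 0 0.01 0 0 0; 1 0 0 0.015 0 0 0; 1 0 0 0.015 0 0 0; 1 0 0 0.015 0 0 0'; python3 -m inch '1 0 0 0.002 0 0 0; 1 0 0 0.004 0 0 0; 1 0 0 0.004 0 0 0; 1 0 0 0.004 0 0 0'
```

```text
t: 13.3
eef_pos: [0.5517, -0.2762, 0.0308]
ee_rot: [-3.142, -0.0, 2.616]
force: [-0.1, -0.4, -1.7]
width: 0.0276
t: 13.7
eef_pos: [0.5518, -0.2762, 0.0307]
ee_rot: [-3.142, 0.0, 2.616]
force: [-3.1, 1.7, 6.0]
width: 0.0279
```

Contact is light (Fz rose from about -2 to +6 N). I release the grip.

```bash
python3 -m inch '0 0 0 0 0 0 0; 0 0 0 0 0 0 0; 0 0 0 0 0 0 0; 0 0 0 0 0 0 0; 0 0 0 0 0 0 0; 0 0 0 0 0 0 0; 0 0 0 0 0 0 0; 0 0 0 0 0 0 0'; python3 -m inch '0 0 0 -0.05 0 0 0; 0 0 0 -0.15 0 0 0; 0 0 0 -0.25 0 0 0; 0 0 0 -0.4 0 0 0; 0 0 0 -0.55 0 0 0; 0 0 0 -0.7 0 0 0; 0 0 0 -0.7 0 0 0; 0 0 0 -0.7 0 0 0'
cat > chk.py <<'E'
from m2 import *
f=grab('wrist'); save(f,'pics/w7.png')
for n in('scene','side'):
    f=grab(n); save(f,f'pics/{n}7.png'); P=full(f); ok=f['range_z']>0
    for nm,c in(('orange',(.625,.171)),('blue',(.545,.0575))):
        d=np.hypot(P[...,0]-c[0],P[...,1]-c[1]); m=ok&(d<.046)&(abs(P[...,2]-.081)<.005)
        Q=P[m][:,:2]; print(n,nm,((Q.min(0)+Q.max(0))/2).round(4),len(Q))
    d=np.hypot(P[...,0]-.553,P[...,1]+.275); m=(d<.15)&(P[...,2]>.055)&(P[...,2]<.075)&ok
    Q=P[m]; r=cv2.minAreaRect(Q[:,:2].astype(np.float32)); print('scanner top',r,np.median(Q[:,2]))
E
python3 chk.py
```

```text
t: 14.5
eef_pos: [0.5517, -0.2762, 0.0297]
ee_rot: [-3.142, -0.0, 2.616]
force: [-0.5, 0.3, 0.2]
width: 0.0852
t: 15.3
eef_pos: [0.5522, -0.2761, 0.2411]
ee_rot: [3.14, 0.003, 2.616]
force: [0.4, 0.2, -0.8]
width: 0.0877
scene orange [0.6256 0.1698] 1164
scene blue [0.5453 0.0574] 829
scanner top ((0.5616688132286072, -0.27598685026168823), (0.06328068673610687, 0.17779679596424103), 57.4504280090332) 0.06294974352999072
side orange [0.624  0.1709] 1012
side blue [0.5447 0.0577] 814
scanner top ((0.560765266418457, -0.27536091208457947), (0.05867219343781471, 0.1820981353521347), 57.7099609375) 0.06351333591104197
```

View pics/w7.png

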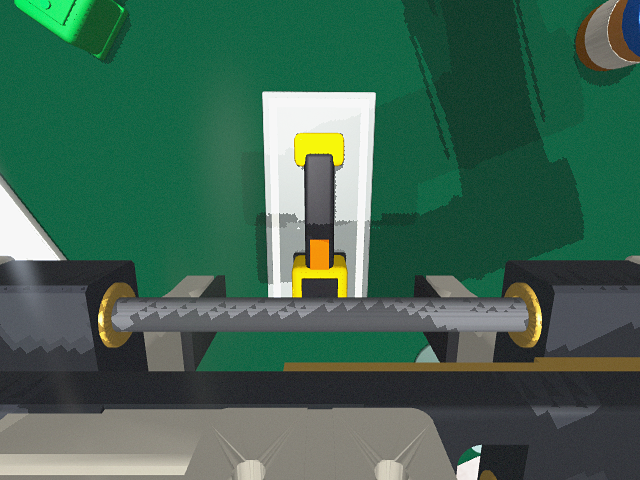

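View pics/scene7.png

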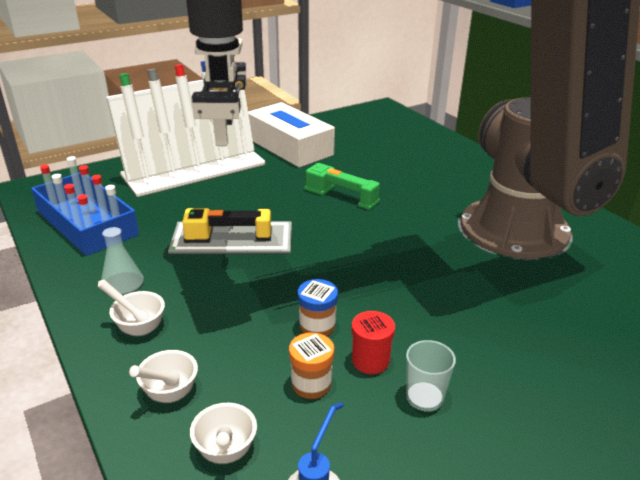

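The wrist picture shows the scanner (columns 294–346) centred on the pad (263–376) and parallel to it, head on the same side as before. By the lid centres, neither jar moved more than 1 mm. I hand in the job.

```bash
python3 -c "
from station import arm
arm.job_done(); s=arm.get_state(); print(s['t'],s['force'],s['width'])"
```

```text
the job is handed in; nothing more can be done
the job is handed in; nothing more can be done
```

The job is handed in, finished at about 15.5 s of the 48 s allowed; the station gave no verdict.

- **Scan:** I gripped the yellow and black scanner near its balance point. I held it still for about 2.4 s with the window about 7 cm above the orange jar's label. The side view put the head within about 3 mm of the lid's centre.
- **Parking:** I lowered it onto the grey pad until it touched lightly (about 6 N), let go and lifted clear. It lies flat, the same way round as at the start. The window is about 4 mm from the parked place and the scanner is within about 3° of the pad's length.
- **Jars:** both lids are within about 1 mm of where they started.

**Checks that disagreed:**
- The wrist camera placed the pad and handle 3–7 mm away from where the two fixed cameras did, so I used compromise values. That is well inside the 25 mm allowed.
- During the hold, a depth fit of the scanner's top suggested 3–4° of tilt, while the tool itself read level. I took that as noise; it is under the 12° limit either way.
- The scene camera's outline of the head during the hold was stretched by points on the handle, so I used the side view for centring.
- My last state reading came back empty because the job was already closed. That the robot touched nothing rests on the clear pull-back before it, with the gripper open and 0.24 m up.

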